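# Set up the serving stand: sign over the bar, caddy on the hook

## Robot

A 6-joint arm with a two-finger parallel gripper is mounted at the origin on a cart in front of the work surface, level with it; the furniture and walls round the work are solid. World frame = base frame: x ahead of the robot, y to its left, z up, the work surface at z = 0. Lengths are in m, angles in rad, forces in N, time in s.
With the tool pointing down it reaches from about 0.3 to 0.775 m from the base axis. Payload 14.6 kg.
Tool frame: the origin (TCP) lies midway between the tips of the shut fingers; the grasp point (between the pads) lies 19 mm behind it (tcp_to_grasp is the distance from the TCP to the grasp point, in m); z points along the fingers, y is the line along which they close (so a half turn about z gives the same grasp; the last joint's range is limited). The gripper opens to 94 mm and grips with 3 to 60 N. Pads are 16 mm wide; open, the fingers measure 119 mm over their backs; the gripper's body (75 mm by 177 mm) begins 78 mm behind the grasp point.
Start: joints at [1.142, 0.3, 1.521, -0, 1.321, -0.067], TCP at [0.195, 0.514, 0.205] pointing down, gripper open.
Joint ranges: [-3.03, 3.03], [-0.79, 2.21], [0.23, 2.52], [-1.04, 4.18], [0, 3.07], [-2.55, 2.55]. Speed limits (rad/s): [2.22, 2.22, 2.57, 3.14, 3.14, 3.14].

## Interface

Orientations are given as [roll, pitch, yaw] about the fixed x, y, z axes, in that order (R = Rz(yaw) Ry(pitch) Rx(roll)).
In Python, from station import * gives the robot as it stands.
- The arm moves only by the tool send_rows, never from a script. Its argument "motion" is a list of rows, each a list of 3 entries, a list of its own where there are three numbers: the shift along the tool's x, y, z in units of 0.03 m (1.0 is 0.03 m), then the turn, a rotation vector about the tool's x, y, z in units of 0.12 rad (1.0 is 0.12 rad), then the opening, from -1 (shut) to 1 (fully open). In form: [[[x, y, z], [rx, ry, rz], grip], ...]. A call has 1 to 12 rows; each row shifts and turns the commanded pose from where the row before left it, along the tool's axes as they then stand; what a row does not reach is not made up. A row lasts 1/10 s, in which the tool goes at most 50 mm and 8.59 degrees, less where a joint would pass 70% of its speed; a pose out of reach is approached as far as the arm can. A call with a number of a shift or a turn outside -1 to 1 is refused whole. A call with a gripper value outside its range is refused whole. The fingers move at their own pace and stop on an object; "squeeze" is the grip in N (left out, the last holds). Time passes only in rows, so rows that do not move let the fingers close. It gives the time, the measured TCP pose, the force, the opening and the grip force at its end, in the units of the state.
- get_obs(): the state, without advancing time (a new reading comes with each control period).
- camera(name): name is "scene" or "top"; returns a dict with "pixels" (480x640x3 uint8, red, green, blue), "depth" (480x640 float32, m along the optical axis (not along the pixel's ray), 0 where there is no reading), "fx", "fy", "cx", "cy" (pixels), "rvec" (rotation vector, rad) and "tvec" (3), from world to camera coordinates, as OpenCV has them. Camera axes: x right, y down, z forward; pixel columns grow to the right and rows downward; lengths in m; the calibration is good to about 2 mm. A picture is of the moment at which its call begins.
- hand_in(): hands the job in; it is judged then, once.
The state is a dict: "time_s": time; "qpos": joint angles; "joint_vel": joint speeds; "tau": joint torques, N m; "ee_pos": TCP position; "eef_rot": TCP orientation; "force": force on the tool from outside, world axes, zero at the start; "moment": the same for the moment, N m; "grip_width": finger opening in m; "grip_force": force on a finger pad.
Only numpy, scipy, OpenCV 4.12 (cv2) and the standard library are available. Lean on these libraries where they do the work, as an engineer would, in place of code of your own. Each camera call takes 0.05 s, during which the arm holds its last target. There are 200 camera calls.

## Task

Set up the little steel stand on the counter for service. First drape the black tent sign over the stand's cross bar, so that it sits astride it between the posts with one panel on each side, and let go; then hang the empty steel caddy by the middle of its strap handle on the stand's hook, so that it hangs level and free. Leave the tin, cups, tub, timer and jar standing where they are.

Things in the scene. Friction and masses are not known exactly. Their poses are not given: they have to be found in the camera images.
- stand: fixed steel stand; origin: underside of its 85 (x) x 330 (y) x 12 mm base, centre. Posts 14 mm thick (ball tops 20 mm) at y = -140 and 140 mm carry a round bar along y, 14 mm thick, axis 175 mm up. From the post at y = -140 a flat hook arm, 12 mm wide, 5 mm thick, top face 175 mm up, runs along -x (towards the robot) to an upturned tip: x = -98 to -103 mm, 22 mm above the arm
- bar_mid (a point): middle of the cross bar, on its axis; axes as the stand's
- hook_seat (a point): point on the top face of the hook arm, 72 mm in front of the post axis, where the strap may rest; axes as the stand's
- tent_sign: black rigid tent sign standing on the counter, open below, 80 mm (x, across) x 110 mm (y, along its ridge) x 110 mm high, 0.16 kg; origin: centre of its foot plane, z up. Its top 36 mm is a straight-sided crown, 34 mm wide outside (x), 26 mm inside; below it two 4 mm panels flare out to the feet. The two sides are alike
- crown (a point): underside of the crown's 4 mm roof, at its middle, 106 mm above the feet; this face rests on the bar
- caddy: open steel caddy, 80 mm (x) x 106 mm (y) x 52 mm high, 0.22 kg; origin: centre of its underside, z up. A rigid flat strap handle (12 mm wide in x, 4 mm thick) rises at both y ends and runs level along y, 114 mm long, top at 115 mm, 59 mm clear above the rim. The two ends are alike
- strap_mid (a point): underside of the level strap, at its middle, 111 mm above the caddy's underside
- milk_tin: tin, 75 mm across, 58 mm high, among the work; origin under its centre; leave alone
- dip_cups: stack of clear dip cups, 66 mm across, 73 mm high; origin under its centre; leave alone
- butter_tub: tub with green lid, 96 x 137 x 53 mm; origin under its centre; leave alone
- kitchen_timer: lime green kitchen timer, 50 x 72 x 68 mm, behind the stand; origin under its centre; leave alone
- salt_jar: spice jar, 40 mm across, 105 mm high, at the back; origin under its centre; leave alone
Things that resemble listed ones, but are neither listed nor needed, are in the scene too. What is shaped like the tent_sign but orange or turquoise is not meant.

How it is judged:
By the outcome, as a careful person would: the job done as asked, in the order asked, and still so for the second after the job is handed in, with the robot touching nothing.
It also fails if it takes over 61 s, if anything falls off the work surface, if the arm or the gripper's body presses on something with over 40 N, if the wrist force passes 120 N, or if a joint passes its speed limit or range.

## Working session

There is one attempt and no reset: what is moved stays moved. The work goes in short steps, Python scripts to look and compute and a tool call to move; the robot and the scene stay as the last step left them, time stands still between calls to the robot, and variables do not carry over. Pictures are saved under pics/ and viewed, at most 11 in all, crops included, and the job is handed in when it is done.

Besides the shell and the picture viewer there is one more tool, called in YAML: its name, and indented under it one key for each argument. send_rows: Moves the arm, as the interface text tells. Its arguments: {"type":"object","properties":{"motion":{"type":"array"},"squeeze":{"type":"number"}},"required":["motion"]}

```bash
mkdir -p pics && cat > h.py <<'E'
from station import *
import numpy as np, cv2
def world(c):
    R=cv2.Rodrigues(np.array(c["rvec"],float))[0]; t=np.array(c["tvec"],float).ravel()
    v,u=np.mgrid[0:480,0:640]; d=c["depth"]
    P=np.stack([(u-c["cx"])/c["fx"]*d,(v-c["cy"])/c["fy"]*d,d],-1)
    return (P-t)@R
def save(n,img): cv2.imwrite("pics/"+n+".png",cv2.cvtColor(img,cv2.COLOR_RGB2BGR))
E
python3 - <<'E'
from h import *
for n in("scene","top"):
    c=camera(n); save(n+"0",c["pixels"]); np.savez("/tmp/"+n,W=world(c),px=c["pixels"],d=c["depth"])
    R=cv2.Rodrigues(np.array(c["rvec"],float))[0]; print(n,-R.T@np.ravel(c["tvec"]),R.tolist(),c["fx"])
o=get_obs();print(o)
E
```

```text
scene [-0.38307819 -0.68403273  1.28864922] [[0.555623256534723, -0.8313976656086404, -0.007792202400619508], [-0.586176927730913, -0.38506125643762856, -0.712828477395946], [0.5896434568395522, 0.4006316892248766, -0.7012951186163533]] 518.1471926183275
top [ 0.30552244 -0.04451537  1.44767055] [[0.021325316567287866, -0.999764773640417, -0.003953259544967905], [-0.9754643646758901, -0.01994001466258244, -0.21925252350364685], [0.21912212147742216, 0.008531893282323094, -0.9756601368695212]] 517.2552810871787
{'time_s': 0.1, 'qpos': array([ 1.14238688e+00,  3.00418746e-01,  1.52147186e+00, -3.75420000e-05,
        1.32068960e+00, -6.65871260e-02]), 'joint_vel': array([-0.00251744, -0.0016824 , -0.00101962,  0.00266869, -0.00099635,
        0.00014826]), 'tau': array([-9.26641633e-05, -5.32648659e+01, -3.53284478e+01,  7.09293131e-02,
        2.35448324e-02, -9.51311904e-05]), 'ee_pos': array([0.19460469, 0.51419199, 0.20496125]), 'eef_rot': array([-3.14060487e+00, -2.94254247e-05,  2.77977963e+00]), 'force': array([ 0.57680934, -0.39709889,  0.53468635]), 'moment': array([0.03679435, 0.02108506, 0.03861901]), 'grip_force': 0.0, 'grip_width': 0.09359570232422545}
```

View pics/scene0.png

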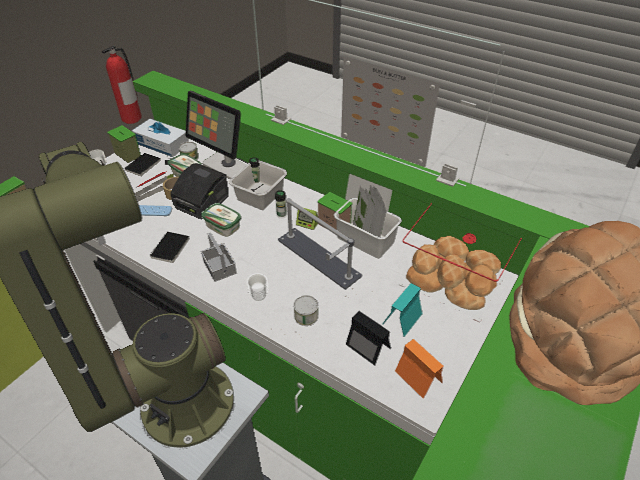

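View pics/top0.png

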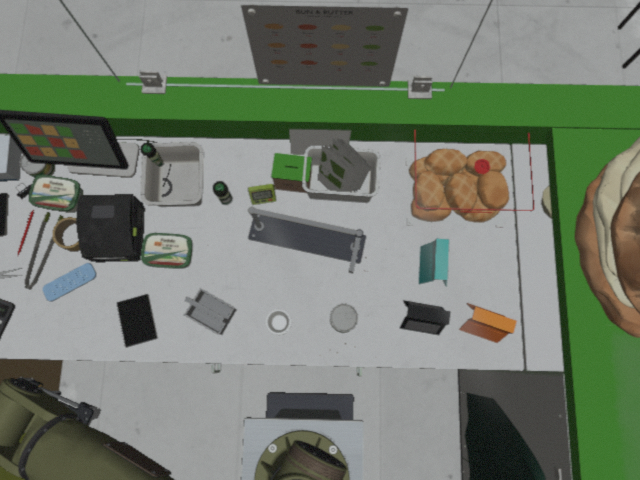

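The scene shows the black sign at scene (368,337) / top (425,318), and the caddy at scene (217,257) / top (210,311). The stand is at top (306,235), with its hook at the right post, (355,250). The orange and turquoise signs are the decoys.

```bash
python3 - <<'E'
from h import *
def ld(n):
    f=np.load(f"/tmp/{n}.npz"); return f["W"],f["px"].astype(int),f["d"]
def rect(P): 
    r=cv2.minAreaRect(P[:,:2].astype(np.float32)*1000); return r
def rep(name,W,m):
    P=W[m]; print(name,len(P),"mean",P.mean(0).round(4),"zmax",np.percentile(P[:,2],[2,50,98]).round(3),"rect",rect(P))
for n,boxes in {"top":dict(sign=(395,295,455,340),caddy=(180,280,240,340),base=(240,200,372,278)),
                "scene":dict(sign=(340,305,395,370),caddy=(195,228,240,285),base=(270,190,365,295))}.items():
    W,px,d=ld(n)
    for k,(a,b,c_,e) in boxes.items():
        M=np.zeros(d.shape,bool); M[b:e,a:c_]=True; M&=d>0
        z=W[...,2]; br=px.sum(-1)
        if k=="sign":
            rep(n+" sign all",W,M&(z>.01)&(br<250)); rep(n+" sign top",W,M&(z>.1)&(z<.13)&(br<250))
            Q=W[M&(z>.1)&(z<.13)];print(rect(Q))
        if k=="caddy":
            rep(n+" caddy all",W,M&(z>.01)&(z<.13)); rep(n+" strap",W,M&(z>.1)&(z<.13)); rep(n+" rim",W,M&(z>.044)&(z<.065))
        if k=="base":
            rep(n+" base",W,M&(z>.006)&(z<.02)&(br<330)); rep(n+" up",W,M&(z>.155)&(z<.22))
            Q=W[M&(z>.155)&(z<.22)&(W[...,0]<.56)]
# neighbors heights map of table objects
W,px,d=ld("top")
for (u,v) in [(279,321),(343,318),(435,260),(488,320),(355,250),(356,232),(257,214),(262,193),(222,192),(290,172),(167,250),(303,180),(340,150),(415,205),(415,140),(530,180),(137,320)]:
    print((u,v),W[v,u].round(3))
E
```

```text
top sign all 1109 mean [ 0.416  -0.3128  0.0762] zmax [0.013 0.101 0.112] rect ((422.46209716796875, -314.9128723144531), (107.74052429199219, 75.07563781738281), 81.319091796875)
top sign top 558 mean [ 0.4228 -0.3143  0.1075] zmax [0.102 0.108 0.113] rect ((423.09490966796875, -315.0401306152344), (107.2684097290039, 34.37698745727539), 81.7315673828125)
((422.8053894042969, -317.0323486328125), (111.29466247558594, 34.37698745727539), 81.7315673828125)
top caddy all 646 mean [0.4223 0.2615 0.0662] zmax [0.012 0.052 0.119] rect ((432.9422607421875, 284.1567077636719), (167.5577392578125, 88.88665771484375), 62.43553924560547)
top strap 213 mean [0.423  0.2594 0.1143] zmax [0.108 0.114 0.121] rect ((423.3395080566406, 260.40692138671875), (114.1195297241211, 12.077300071716309), 62.380165100097656)
top rim 261 mean [0.4229 0.2621 0.0508] zmax [0.045 0.051 0.057] rect ((422.9664001464844, 259.77117919921875), (111.68936920166016, 84.16429901123047), 62.188194274902344)
top base 2655 mean [0.642  0.0103 0.0115] zmax [0.006 0.011 0.018] rect ((666.7510375976562, 5.9234161376953125), (3
[... 1429 characters left out ...]
0366  0.1796] zmax [0.158 0.18  0.201] rect ((652.8489990234375, -43.53330993652344), (303.45574951171875, 266.1242370605469), 41.054691314697266)
(279, 321) [0.402 0.074 0.041]
(343, 318) [ 0.412 -0.098  0.056]
(435, 260) [ 0.565 -0.337  0.106]
(488, 320) [ 0.411 -0.469  0.104]
(355, 250) [ 0.574 -0.122  0.174]
(356, 232) [ 0.619 -0.124  0.179]
(257, 214) [0.662 0.129 0.176]
(262, 193) [0.761 0.136 0.044]
(222, 192) [0.741 0.237 0.107]
(290, 172) [0.8   0.053 0.113]
(167, 250) [0.588 0.389 0.052]
(303, 180) [0.779 0.017 0.109]
(340, 150) [ 0.834 -0.08   0.192]
(415, 205) [ 0.73  -0.296  0.056]
(415, 140) [ 0.861 -0.273  0.201]
(530, 180) [ 0.829 -0.644  0.005]
(137, 320) [0.398 0.468 0.011]
```

```bash
cat >> h.py <<'E'
def go(p,yaw):
    "tool-frame shift (units) after turning about tool z to yaw"
    o=get_obs(); from scipy.spatial.transform import Rotation as R
    r0=R.from_euler("xyz",o["eef_rot"]); r1=R.from_euler("xyz",[np.pi,0,yaw])
    print("t",round(o["time_s"],2),"turn units",((r0.inv()*r1).as_rotvec()/.12).round(3),"shift units",(r1.inv().apply(np.array(p)-o["ee_pos"])/.03).round(3), "rot",o["eef_rot"].round(4))
E
python3 - <<'E'
from h import *
for n in("top","scene"):
    f=np.load(f"/tmp/{n}.npz");W=f["W"];px=f["px"].astype(int);d=f["d"];z=W[...,2];v,u=np.mgrid[0:480,0:640]
    if n=="top": m=(u>262)&(u<345)&(v>205)&(v<240)
    else: m=(u>295)&(u<345)&(v>205)&(v<262)
    P=W[m&(d>0)&(z>.172)&(z<.19)]
    L=cv2.fitLine(P[:,:2].astype(np.float32),cv2.DIST_HUBER,0,.01,.01).ravel()
    t=(P[:,:2]-L[2:])@L[:2]; print(n,len(P),"bar",L,"ang",np.degrees(np.arctan2(L[1],L[0])),"z",np.percentile(P[:,2],[50,90,98]).round(4))
    m=(d>0)&(z>.166)&(z<.205)&(W[...,0]<.60)&(W[...,0]>.49)&(W[...,1]<-.08)&(W[...,1]>-.18)
    P=W[m]; print("arm",len(P),cv2.minAreaRect(P[:,:2].astype(np.float32)*1000),np.percentile(P[:,2],[50,98]))
    # base via plane z=.012
    m=(d>0)&(z>.007)&(z<.018)&(px.sum(-1)<300)&(W[...,0]>.53)&(W[...,0]<.75)&(abs(W[...,1])<.2)
    c,k=cv2.connectedComponents(m.astype(np.uint8)); big=1+np.argmax([ (k==i).sum() for i in range(1,c)]); P=W[k==big]
    print("base",len(P),cv2.minAreaRect(P[:,:2].astype(np.float32)*1000))
go([.35,.25,.205],np.radians(81.7))
E
```

```text
top 453 bar [ 0.19796127  0.9802098   0.63987786 -0.01022638] ang 78.58223 z [0.1797 0.183  0.1845]
arm 164 ((558.0318603515625, -120.14373779296875), (12.039073944091797, 86.7906494140625), 78.71922302246094) [0.17452855 0.19682423]
base 2286 ((642.507568359375, 20.380859375), (300.3157043457031, 76.54930114746094), 78.57318115234375)
scene 327 bar [ 0.3662157   0.93053     0.6329762  -0.02297333] ang 68.51758 z [0.1801 0.1849 0.1879]
arm 111 ((558.6009521484375, -120.42003631591797), (16.11656951904297, 83.1428451538086), 78.05673217773438) [0.17646999 0.19664393]
base 1384 ((646.94873046875, 3.2577056884765625), (331.4293518066406, 87.71259307861328), 78.74269104003906)
t 0.1 turn units [-7.0000e-03  5.0000e-03  1.1282e+01] shift units [-7.966e+00  6.397e+00 -1.000e-03] rot [-3.1406 -0.      2.7798]
```

send_rows:
  motion:
    - [[0, 0, 0], [0, 0, 1], 1]
    - [[0, 0, 0], [0, 0, 1], 1]
    - [[0, 0, 0], [0, 0, 1], 1]
    - [[0, 0, 0], [0, 0, 1], 1]
    - [[0, 0, 0], [0, 0, 1], 1]
    - [[0, 0, 0], [0, 0, 1], 1]
    - [[0, 0, 0], [0, 0, 1], 1]
    - [[0, 0, 0], [0, 0, 1], 1]
    - [[0, 0, 0], [0, 0, 1], 1]
    - [[0, 0, 0], [0, 0, 1], 1]
    - [[0, 0, 0], [0, 0, 1], 1]
    - [[0, 0, 0], [0, 0, 0.28], 1]

```text
time_s: 1.3
ee_pos: [0.1946, 0.5142, 0.2051]
eef_rot: [-3.141, 0.001, 1.422]
force: [0.7, -0.9, 0.3]
grip_width: 0.094
grip_force: 0.0
```

send_rows:
  motion:
    - [[-1, 0.8, 0], [0, 0, 0], 1]
    - [[-1, 0.8, 0], [0, 0, 0], 1]
    - [[-1, 0.8, 0], [0, 0, 0], 1]
    - [[-1, 0.8, 0], [0, 0, 0], 1]
    - [[-1, 0.8, 0], [0, 0, 0], 1]
    - [[-1, 0.8, 0], [0, 0, 0], 1]
    - [[-1, 0.8, 0], [0, 0, 0], 1]
    - [[-1, 0.8, 0], [0, 0, 0], 1]
    - [[-1, 0.28, 0], [0, 0, 0], 1]
    - [[-1, 0.28, 0], [0, 0, 0], 1]
    - [[-1, 0.28, 0], [0, 0, 0], 1]
    - [[-1, 0.28, 0], [0, 0, 0], 1]

```text
time_s: 2.5
ee_pos: [0.3659, 0.1244, 0.2053]
eef_rot: [-3.141, 0.0, 1.426]
force: [0.5, -0.2, 1.1]
grip_width: 0.0939
grip_force: 0.0
```

send_rows:
  motion:
    - [[-1, 0.28, 0], [0, 0, 0], 1]
    - [[-1, 0.28, 0], [0, 0, 0], 1]
    - [[-1, 0.28, 0], [0, 0, 0], 1]
    - [[-1, 0.28, 0], [0, 0, 0], 1]
    - [[-1, 0.28, 0], [0, 0, 0], 1]
    - [[-1, 0.28, 0], [0, 0, 0], 1]
    - [[-1, 0.28, 0], [0, 0, 0], 1]
    - [[-1, 0.28, 0], [0, 0, 0], 1]
    - [[-1, 0.28, 0], [0, 0, 0], 1]
    - [[-1, 0.28, 0], [0, 0, 0], 1]
    - [[-1, 0.28, 0], [0, 0, 0], 1]
    - [[0, 0, 0], [0, 0, 0], 1]

```text
time_s: 3.7
ee_pos: [0.4098, -0.2167, 0.2049]
eef_rot: [-3.141, -0.0, 1.424]
force: [0.1, 0.3, -0.1]
grip_width: 0.0942
grip_force: 0.0
```

```bash
python3 - <<'E'
from h import *
go([.423,-.316,.079],np.radians(81.7)); print(get_obs()["ee_pos"],get_obs()["force"])
E
```

```text
t 3.7 turn units [-0.007 -0.    -0.019] shift units [-3.213  0.913  4.197] rot [-3.1408 -0.      1.4236]
[ 0.40980139 -0.21666428  0.20489933] [ 0.13949805  0.29735061 -0.08428091]
```

send_rows:
  motion:
    - [[-0.8, 0.23, 0], [0, 0, 0], 1]
    - [[-0.8, 0.23, 0], [0, 0, 0], 1]
    - [[-0.8, 0.23, 0], [0, 0, 0], 1]
    - [[-0.8, 0.22, 0], [0, 0, 0], 1]
    - [[0, 0, 0.8], [0, 0, 0], 1]
    - [[0, 0, 0.8], [0, 0, 0], 1]
    - [[0, 0, 0.8], [0, 0, 0], 1]
    - [[0, 0, 0.8], [0, 0, 0], 1]
    - [[0, 0, 0.6], [0, 0, 0], 1]
    - [[0, 0, 0.4], [0, 0, 0], 1]
    - [[0, 0, 0], [0, 0, 0], 1]
    - [[0, 0, 0], [0, 0, 0], 1]

```text
time_s: 4.9
ee_pos: [0.4234, -0.3131, 0.0801]
eef_rot: [3.141, 0.0, 1.426]
force: [-0.4, 0.2, -0.1]
grip_width: 0.0942
grip_force: 0.0
```

send_rows:
  motion:
    - [[0, 0, 0], [0, 0, 0], -1]
    - [[0, 0, 0], [0, 0, 0], -1]
    - [[0, 0, 0], [0, 0, 0], -1]
    - [[0, 0, 0], [0, 0, 0], -1]
    - [[0, 0, 0], [0, 0, 0], -1]
    - [[0, 0, 0], [0, 0, 0], -1]
    - [[0, 0, 0], [0, 0, 0], -1]
    - [[0, 0, 0], [0, 0, 0], -1]
  squeeze: 25

```text
time_s: 5.7
ee_pos: [0.4233, -0.3133, 0.0796]
eef_rot: [3.141, 0.0, 1.426]
force: [-0.1, 0.0, -2.2]
grip_width: 0.034
grip_force: 25.0
```

send_rows:
  motion:
    - [[0, 0, -0.5], [0, 0, 0], -1]
    - [[0, 0, -0.9], [0, 0, 0], -1]
    - [[0, 0, -1], [0, 0, 0], -1]
    - [[0, 0, -1], [0, 0, 0], -1]
    - [[0, 0, -1], [0, 0, 0], -1]
    - [[0, 0, -1], [0, 0, 0], -1]
    - [[0, 0, -1], [0, 0, 0], -1]
    - [[0, 0, -0.8], [0, 0, 0], -1]
    - [[0, 0, 0], [0, 0, 0], -1]

```text
time_s: 6.6
ee_pos: [0.4236, -0.3136, 0.2981]
eef_rot: [3.138, 0.002, 1.426]
force: [-1.3, -0.4, -2.1]
grip_width: 0.0342
grip_force: 24.9
```

```bash
python3 - <<'E'
from h import *
o=get_obs(); print(o["ee_pos"],o["force"],o["grip_width"])
c=camera("scene"); W=world(c); px=c["pixels"].astype(int)
g=c["pixels"]; 
m=(c["depth"]>0)&(px.sum(-1)<200)&(abs(W[...,0]-.423)<.08)&(abs(W[...,1]+.315)<.09)&(W[...,2]>.17)&(W[...,2]<.35)
v,u=np.nonzero(m); print(len(u),u.min(),u.max(),v.min(),v.max(),W[m].min(0),W[m].max(0))
a,b=int(np.median(u)),int(np.median(v)); cr=g[max(b-75,0):b+75,max(a-100,0):a+100]; save("sign1",cv2.resize(cr,None,fx=4,fy=4)); 
s=np.radians(-11.4); mid=np.array([.6435,.005])
go([mid[0],mid[1],.29],np.radians(78.6))
E
```

```text
[ 0.42364133 -0.31360353  0.29807554] [-1.33882707 -0.38670585 -2.10929235] 0.034169883938179046
916 348 397 264 318 [ 0.37779062 -0.37473691  0.21956103] [ 0.45708282 -0.25668111  0.34691393]
t 6.65 turn units [0.01  0.006 0.453] shift units [11.851  5.1    0.189] rot [3.1404e+00 8.0000e-04 1.4262e+00]
```

View pics/sign1.png

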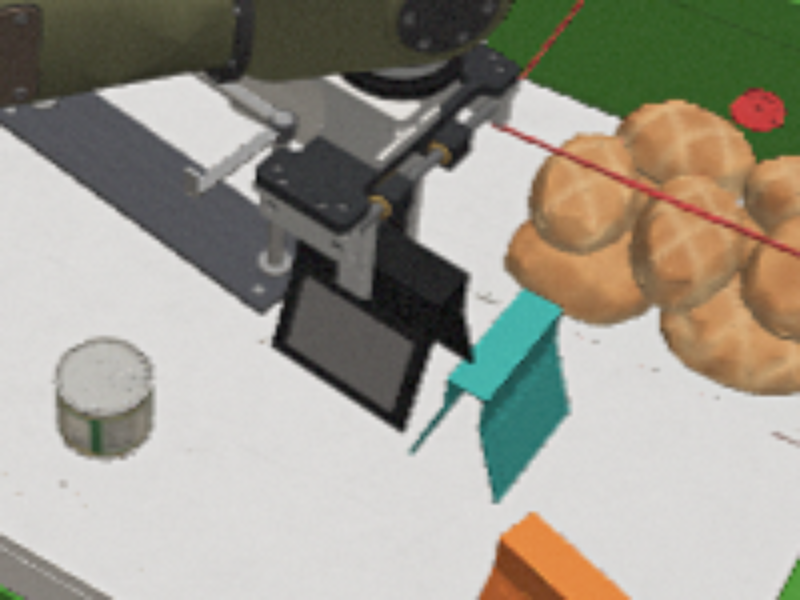

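The sign hangs level in the grip, at crop (350,340), with its feet above the hook height. Next I'll carry it over the bar.

send_rows:
  motion:
    - [[0, 0, 0], [0, 0, 0.45], -1]
    - [[0.9, 0.43, 0], [0, 0, 0], -1]
    - [[1, 0.43, 0], [0, 0, 0], -1]
    - [[1, 0.43, 0], [0, 0, 0], -1]
    - [[1, 0.43, 0], [0, 0, 0], -1]
    - [[1, 0.43, 0], [0, 0, 0], -1]
    - [[1, 0.43, 0], [0, 0, 0], -1]
    - [[1, 0.43, 0], [0, 0, 0], -1]
    - [[1, 0.43, 0], [0, 0, 0], -1]
    - [[1, 0.43, 0], [0, 0, 0], -1]
    - [[1, 0.43, 0], [0, 0, 0], -1]
    - [[1, 0.43, 0], [0, 0, 0], -1]

```text
time_s: 7.85
ee_pos: [0.627, -0.0193, 0.2928]
eef_rot: [-3.138, 0.0, 1.372]
force: [0.7, -0.6, -1.3]
grip_width: 0.0335
grip_force: 25.0
```

send_rows:
  motion:
    - [[0.9, 0.4, 0], [0, 0, 0], -1]
    - [[0, 0, 0], [0, 0, 0], -1]
    - [[0, 0, 0], [0, 0, 0], -1]
    - [[0, 0, 0], [0, 0, 0], -1]

```text
time_s: 8.25
ee_pos: [0.6434, 0.0028, 0.2943]
eef_rot: [-3.14, 0.0, 1.372]
force: [-0.4, 0.8, -1.5]
grip_width: 0.034
grip_force: 25.0
```

```bash
python3 - <<'E'
from h import *
go([.6435,.005,.156],np.radians(78.6)); o=get_obs(); print(o["ee_pos"],o["force"])
ax=np.array([.198,.980]); nx=np.array([.980,-.198])
for n in("top","scene"):
    c=camera(n); W=world(c); px=c["pixels"].astype(int); L=(W[...,:2]-[.6435,.005]); a=L@ax; b=L@nx; z=W[...,2]
    m=(c["depth"]>0)&(px.sum(-1)<250)&(abs(a)<.075)&(abs(b)<.06)&(z>.2)&(z<.335)
    hi=m&(z>.28)
    low=m&(z<.235)
    for k,mm in(("all",m),("low",low)): print(n,k,mm.sum(),[np.percentile(q[mm],[1,50,99]).round(3).tolist() for q in(a,b,z)] if mm.sum() else "")
    bar=(c["depth"]>0)&(abs(a)<.125)&(abs(a)>.0)&(abs(b)<.02)&(z>.17)&(z<.19); print("bar",bar.sum(),np.median(b[bar]), np.percentile(a[bar],[1,99]))
    if n=="scene":
        v,u=np.nonzero(m); u0,v0=int(np.median(u)),int(np.median(v)); save("over",cv2.resize(c["pixels"][v0-75:v0+75,u0-100:u0+100],None,fx=4,fy=4))
E
```

```text
t 8.25 turn units [-0.013  0.003 -0.002] shift units [ 0.072 -0.011  4.61 ] rot [-3.1400e+00  4.0000e-04  1.3716e+00]
[0.64339729 0.00283018 0.29428719] [-0.37350003  0.84482421 -1.5433732 ]
top all 40 [[-0.06, -0.033, 0.048], [-0.014, 0.005, 0.012], [0.319, 0.323, 0.328]]
top low 0 
bar 172 -0.0006858313973381486 [-0.12378974  0.12391186]
scene all 852 [[-0.061, -0.028, 0.048], [-0.037, -0.014, 0.037], [0.218, 0.287, 0.33]]
scene low 130 [[-0.06, -0.019, 0.051], [-0.039, -0.033, 0.042], [0.217, 0.225, 0.235]]
bar 156 0.002645720363527963 [-0.12444709  0.12215853]
```

View pics/over.png

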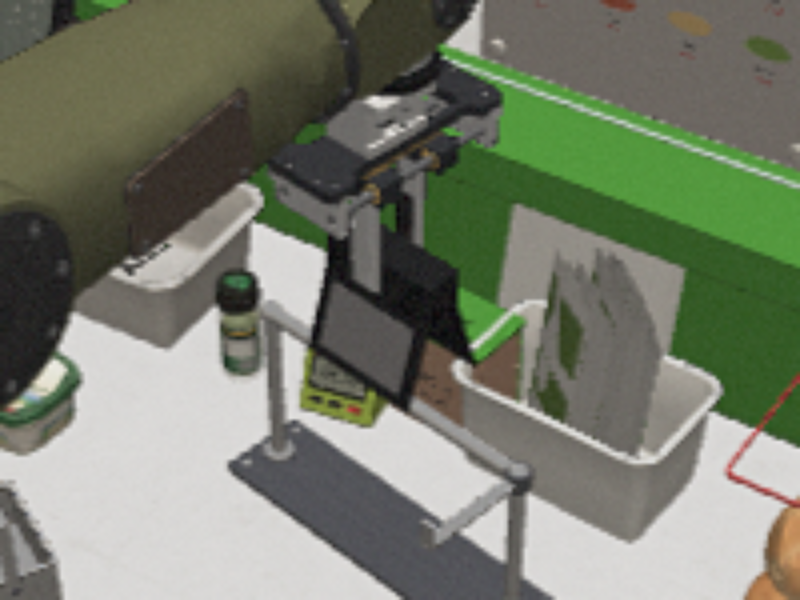

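The sign is centred over the bar: its feet straddle it at crop (315,345) and (470,360), with the bar line between them. Lowering.

send_rows:
  motion:
    - [[0.1, 0, 0.4], [0, 0, 0], -1]
    - [[0, 0, 0.6], [0, 0, 0], -1]
    - [[0, 0, 0.6], [0, 0, 0], -1]
    - [[0, 0, 0.6], [0, 0, 0], -1]
    - [[0, 0, 0.6], [0, 0, 0], -1]
    - [[0, 0, 0.6], [0, 0, 0], -1]
    - [[0, 0, 0.5], [0, 0, 0], -1]
    - [[0, 0, 0.4], [0, 0, 0], -1]
    - [[0, 0, 0], [0, 0, 0], -1]
    - [[0, 0, 0], [0, 0, 0], -1]

```text
time_s: 9.35
ee_pos: [0.6446, 0.0064, 0.1668]
eef_rot: [3.141, -0.0, 1.372]
force: [0.3, -0.1, -1.7]
grip_width: 0.0339
grip_force: 25.0
```

send_rows:
  motion:
    - [[0, 0, 0.1], [0, 0, 0], -1]
    - [[0, 0, 0.1], [0, 0, 0], -1]
    - [[0, 0, 0], [0, 0, 0], -1]

```text
time_s: 9.65
ee_pos: [0.6443, 0.0065, 0.1602]
eef_rot: [-3.141, 0.0, 1.372]
force: [0.2, -0.5, -2.4]
grip_width: 0.034
grip_force: 25.0
```

send_rows:
  motion:
    - [[0, 0, 0.08], [0, 0, 0], -1]
    - [[0, 0, 0.04], [0, 0, 0], -1]
    - [[0, 0, 0], [0, 0, 0], -1]

```text
time_s: 9.95
ee_pos: [0.6443, 0.0065, 0.1566]
eef_rot: [-3.141, 0.0, 1.372]
force: [-0.2, -0.0, -1.6]
grip_width: 0.034
grip_force: 25.0
```

send_rows:
  motion:
    - [[0, 0, 0.04], [0, 0, 0], -1]
    - [[0, 0, 0], [0, 0, 0], -1]

```text
time_s: 10.15
ee_pos: [0.6445, 0.0064, 0.1563]
eef_rot: [3.141, -0.0, 1.372]
force: [-3.4, 0.2, 3.1]
grip_width: 0.034
grip_force: 25.0
```

send_rows:
  motion:
    - [[0, 0, 0], [0, 0, 0], 0.3]
    - [[0, 0, 0], [0, 0, 0], 0.3]
    - [[0, 0, 0], [0, 0, 0], 0.3]
    - [[0, 0, 0], [0, 0, 0], 0.3]
    - [[0, 0, -0.3], [0, 0, 0], 0.3]
    - [[0, 0, -0.6], [0, 0, 0], 0.3]
    - [[0, 0, -1], [0, 0, 0], 0.3]
    - [[0, 0, -1], [0, 0, 0], 0.3]
    - [[0, 0, -1], [0, 0, 0], 0.3]
    - [[0, 0, -1], [0, 0, 0], 0.3]

```text
time_s: 11.15
ee_pos: [0.6442, 0.0065, 0.3048]
eef_rot: [3.141, -0.0, 1.372]
force: [0.2, -0.2, 0.7]
grip_width: 0.0612
grip_force: 0.0
```

```bash
python3 - <<'E'
from h import *
# tool point on strap: 24 mm from strap middle, on the end that becomes stand -y
ax=np.array([np.cos(np.radians(62.4)),np.sin(np.radians(62.4))]); g=np.array([.4245,.2604])-.025*ax; print(g)
go([*g,.30],np.radians(62.4))
c=camera("scene"); save("draped",cv2.resize(c["pixels"][170:320,230:430],None,fx=4,fy=4))
E
```

```text
[0.4129176  0.23824491]
t 11.15 turn units [ 6.000e-03 -2.000e-03  2.359e+00] shift units [  3.274 -10.412   0.159] rot [ 3.1409e+00 -1.0000e-04  1.3722e+00]
```

View pics/draped.png

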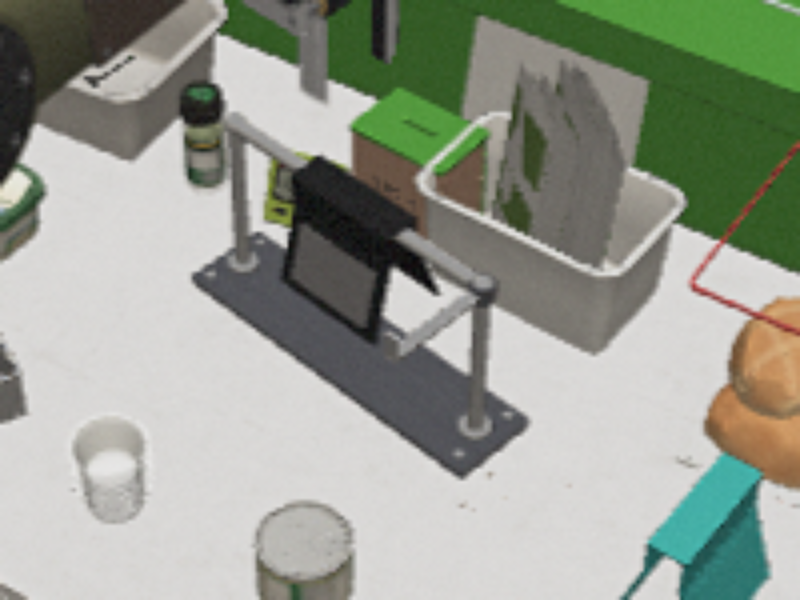

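The sign sits astride the bar between the posts at crop (350,240), let go. Now the caddy.

send_rows:
  motion:
    - [[0, 0, 0], [0, 0, 1], 0.3]
    - [[0, 0, 0], [0, 0, 1], 0.3]
    - [[0, 0, 0], [0, 0, 0.36], 0.3]
    - [[0.3, -0.94, 0], [0, 0, 0], 0.3]
    - [[0.3, -0.94, 0], [0, 0, 0], 0.3]
    - [[0.3, -0.94, 0], [0, 0, 0], 0.3]
    - [[0.3, -0.94, 0], [0, 0, 0], 0.3]
    - [[0.3, -0.94, 0], [0, 0, 0], 0.3]
    - [[0.3, -0.94, 0], [0, 0, 0], 0.3]
    - [[0.3, -0.94, 0], [0, 0, 0], 0.3]
    - [[0.3, -0.94, 0], [0, 0, 0], 0.3]
    - [[0.3, -0.94, 0], [0, 0, 0], 0.3]

```text
time_s: 12.4
ee_pos: [0.4561, 0.1965, 0.3033]
eef_rot: [3.141, -0.001, 1.089]
force: [-0.0, 0.7, 1.1]
grip_width: 0.0611
grip_force: 0.0
```

send_rows:
  motion:
    - [[0.3, -0.94, 0], [0, 0, 0], 0.3]
    - [[0.3, -0.94, 0], [0, 0, 0], 0.3]
    - [[0, 0, 1], [0, 0, 0], 0.3]
    - [[0, 0, 1], [0, 0, 0], 0.3]
    - [[0, 0, 1], [0, 0, 0], 0.3]
    - [[0, 0, 1], [0, 0, 0], 0.3]
    - [[0, 0, 1], [0, 0, 0], 0.3]
    - [[0, 0, 0], [0, 0, 0], 0.3]
    - [[0, 0, 0], [0, 0, 0], 0.3]

```text
time_s: 13.3
ee_pos: [0.4157, 0.2381, 0.1538]
eef_rot: [3.141, -0.0, 1.089]
force: [-0.5, 0.1, 0.5]
grip_width: 0.0612
grip_force: 0.0
```

```bash
python3 - <<'E'
from h import *
go([.4129,.2382,.094],np.radians(62.4)); print(get_obs()["ee_pos"])
c=camera("scene"); save("cad1",cv2.resize(c["pixels"][190:310,140:300],None,fx=5,fy=5))
E
```

```text
t 13.3 turn units [ 0.003 -0.004 -0.001] shift units [-0.04  -0.086  1.994] rot [ 3.1413e+00 -5.0000e-04  1.0889e+00]
[0.41573946 0.23807063 0.15381656]
```

View pics/cad1.png

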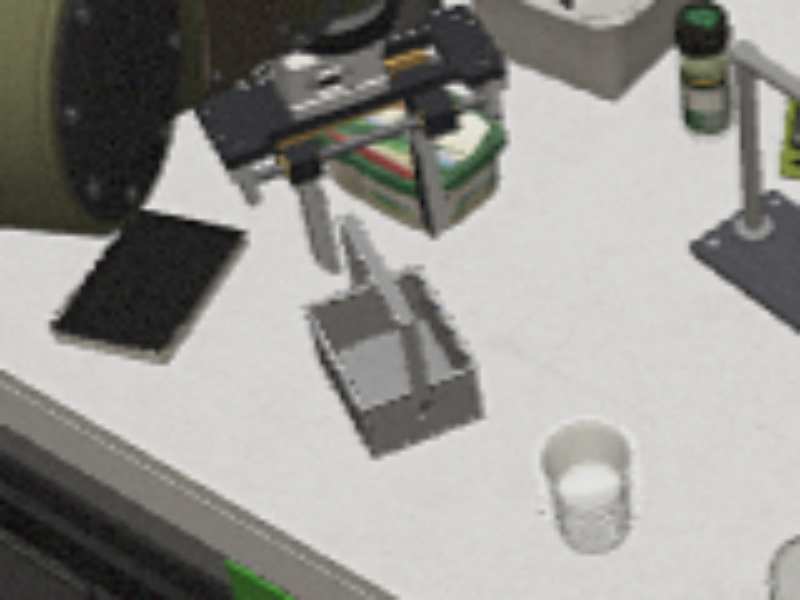

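The fingers, at crop (320,250) and (430,220), straddle the strap with clearance. I'll descend and grip.

send_rows:
  motion:
    - [[0, -0.09, 0.6], [0, 0, 0], 0.3]
    - [[0, 0, 0.6], [0, 0, 0], 0.3]
    - [[0, 0, 0.5], [0, 0, 0], 0.3]
    - [[0, 0, 0.3], [0, 0, 0], 0.3]
    - [[0, 0, 0], [0, 0, 0], 0.3]
    - [[0, 0, 0], [0, 0, 0], -1]
    - [[0, 0, 0], [0, 0, 0], -1]
    - [[0, 0, 0], [0, 0, 0], -1]
    - [[0, 0, 0], [0, 0, 0], -1]
    - [[0, 0, 0], [0, 0, 0], -1]
    - [[0, 0, 0], [0, 0, 0], -1]
    - [[0, 0, 0], [0, 0, 0], -1]
  squeeze: 55

```text
time_s: 14.55
ee_pos: [0.4132, 0.2392, 0.0928]
eef_rot: [3.141, -0.0, 1.089]
force: [0.9, -1.2, 1.0]
grip_width: 0.0108
grip_force: 55.0
```

send_rows:
  motion:
    - [[0, 0, 0], [0, 0, 0], -1]
    - [[0, 0, 0], [0, 0, 0], -1]
    - [[0, 0, -0.2], [0, 0, 0], -1]
    - [[0, 0, -0.4], [0, 0, 0], -1]
    - [[0, 0, -0.6], [0, 0, 0], -1]
    - [[0, 0, -0.8], [0, 0, 0], -1]
    - [[0, 0, -0.8], [0, 0, 0], -1]
    - [[0, 0, -0.8], [0, 0, 0], -1]
    - [[0, 0, -0.8], [0, 0, 0], -1]
    - [[0, 0, -0.6], [0, 0, 0], -1]
    - [[0, 0, 0], [0, 0, 0], -1]
    - [[0, 0, 0], [0, 0, 0], -1]

```text
time_s: 15.75
ee_pos: [0.4128, 0.2391, 0.2424]
eef_rot: [-3.141, 0.0, 1.089]
force: [0.5, -1.1, -2.3]
grip_width: 0.0104
grip_force: 55.0
```

```bash
python3 - <<'E'
from h import *
o=get_obs(); e=o["ee_pos"]; print(e,o["force"],o["moment"])
ax=np.array([np.cos(np.radians(62.4)),np.sin(np.radians(62.4))]); nx=np.array([ax[1],-ax[0]])
for n in("top","scene"):
    c=camera(n); W=world(c); z=W[...,2]-e[2]; L=W[...,:2]-e[:2]; a=L@ax; b=L@nx; ok=c["depth"]>0
    s=ok&(abs(b)<.012)&(a>.012)&(a<.1)&(z<.06)&(z>0)
    if s.sum(): print(n,s.sum(),"strap slope",np.polyfit(a[s],z[s],1),"a",np.percentile(a[s],[1,99]),"b",np.median(b[s]))
    r=ok&(abs(b)<.06)&(a>-.06)&(a<.12)&(z<-.02)&(z>-.13); 
    print("box a",np.percentile(a[r],[1,99]),"b",np.percentile(b[r],[1,99]),"z",np.percentile(z[r],[1,99]))
v,u=np.nonzero(r); u0,v0=int(np.median(u)),int(np.median(v)); save("cad2",cv2.resize(c["pixels"][v0-65:v0+55,u0-80:u0+80],None,fx=5,fy=5))
# target: strap middle (25 mm along tool x from TCP) over hook_seat
hs=np.array([.5452,-.1179]); A=np.array([.198,.980]); t=hs-.025*A; print(t); go([*t,.24],np.radians(78.6))
E
```

```text
[0.41275482 0.23906369 0.24241988] [ 0.5164678  -1.09430185 -2.2963558 ] [-0.12183892  0.1344893  -0.00365428]
box a [-0.03499283  0.02001882] b [-0.02074376  0.03973917] z [-0.09401517 -0.02923206]
scene 12 strap slope [-0.20414782  0.02730064] a [0.01316401 0.08017301] b 0.003662410887279842
box a [-0.03410244  0.08050636] b [-0.03817226  0.04401916] z [-0.09351488 -0.02627293]
[ 0.54025 -0.1424 ]
t 15.85 turn units [-0.011  0.01  -2.356] shift units [-11.621   6.685   0.055] rot [-3.1405e+00  1.4000e-03  1.0891e+00]
```

View pics/cad2.png

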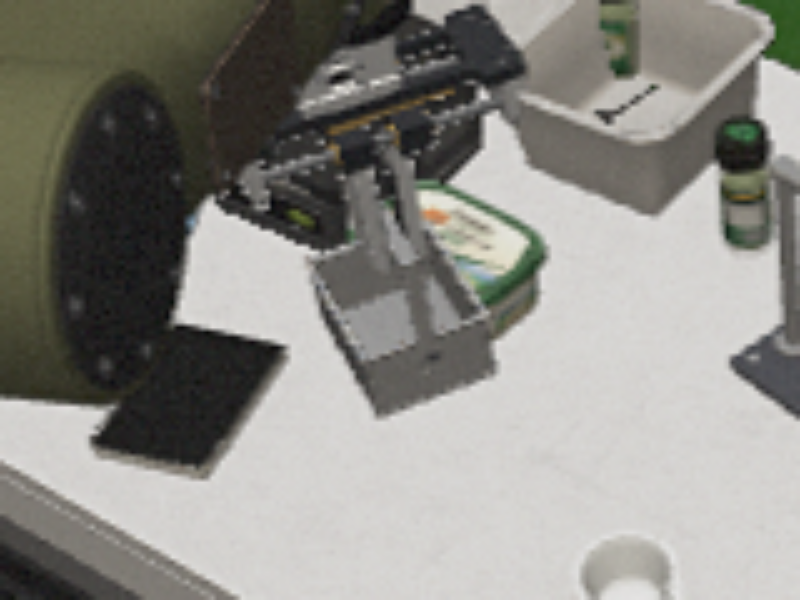

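The caddy is lifted and roughly level, held at crop (400,270) by the strap near one end. I'll bring it in front of the hook, then check tilt.

send_rows:
  motion:
    - [[0, 0, 0], [0, 0, -0.6], -1]
    - [[0, 0, 0], [0, 0, -0.6], -1]
    - [[0, 0, 0], [0, 0, -0.6], -1]
    - [[0, 0, 0], [0, 0, -0.56], -1]
    - [[-0.6, 0.18, 0], [0, 0, 0], -1]
    - [[-0.9, 0.26, 0], [0, 0, 0], -1]
    - [[-0.9, 0.26, 0], [0, 0, 0], -1]
    - [[-0.9, 0.26, 0], [0, 0, 0], -1]
    - [[-0.9, 0.26, 0], [0, 0, 0], -1]
    - [[-0.9, 0.26, 0], [0, 0, 0], -1]
    - [[-0.9, 0.26, 0], [0, 0, 0], -1]
    - [[-0.9, 0.26, 0], [0, 0, 0], -1]

```text
time_s: 17.05
ee_pos: [0.4306, 0.0233, 0.2418]
eef_rot: [-3.14, 0.0, 1.372]
force: [0.0, 0.3, -2.6]
grip_width: 0.0109
grip_force: 55.0
```

send_rows:
  motion:
    - [[-0.9, 0.26, 0], [0, 0, 0], -1]
    - [[-0.9, 0.26, 0], [0, 0, 0], -1]
    - [[-0.9, 0.26, 0.2], [0, 0, 0], -1]
    - [[-0.9, 0.26, 0.4], [0, 0, 0], -1]
    - [[-0.9, 0.2, 0.5], [0, 0, 0], -1]
    - [[-0.6, 0.2, 0.4], [0, 0, 0], -1]
    - [[0, 0, 0], [0, 0, 0], -1]
    - [[0, 0, 0], [0, 0, 0], -1]
    - [[0, 0, 0], [0, 0, 0], -1]

```text
time_s: 17.95
ee_pos: [0.4432, -0.1334, 0.1979]
eef_rot: [3.141, -0.0, 1.373]
force: [0.2, -0.5, -2.7]
grip_width: 0.0105
grip_force: 55.0
```

```bash
cat > chk.py <<'E'
from h import *
import sys
o=get_obs(); e=o["ee_pos"]; print(e,o["force"],o["moment"],o["grip_width"])
A=np.array([.198,.980]); N=np.array([.980,-.198])
for n in("top","scene"):
    c=camera(n); W=world(c); z=W[...,2]-e[2]; L=W[...,:2]-e[:2]; a=L@A; b=L@N; ok=c["depth"]>0
    s=ok&(abs(b)<.012)&(a>.01)&(a<.1)&(z<.04)&(z>-.01)
    if s.sum()>5: print(n,s.sum(),"strap slope",np.polyfit(a[s],z[s],1),"a",np.percentile(a[s],[1,99]),"b",np.median(b[s]))
    f=ok&(abs(b)<.038)&(a>-.02)&(a<.072)&(z<-.07)&(z>-.11)
    if f.sum()>30:
        X=np.c_[a[f],b[f],np.ones(f.sum())]; print("floor",f.sum(),np.linalg.lstsq(X,z[f],rcond=None)[0].round(4))
    r=ok&(abs(b)<.06)&(a>-.06)&(a<.12)&(z<-.03)&(z>-.12)
    print(n,"box a",np.percentile(a[r],[1,99]).round(4),"b",np.percentile(b[r],[1,99]).round(4))
hs=np.array([.5452,-.1179]); t=hs-.025*A; go([*t,.196],np.radians(78.6))
if len(sys.argv)>1:
    P=cv2.projectPoints(np.array([[*(e[:2]+.025*A),e[2]-.02]]),np.array(c["rvec"],float),np.array(c["tvec"],float),np.array([[c["fx"],0,c["cx"]],[0,c["fy"],c["cy"]],[0,0,1.]]),None)[0].ravel().astype(int)
    save(sys.argv[1],cv2.resize(c["pixels"][P[1]-60:P[1]+60,P[0]-80:P[0]+80],None,fx=5,fy=5))
E
python3 chk.py cad3
```

```text
[ 0.44322898 -0.1334274   0.19788594] [ 0.24170158 -0.52052105 -2.69353996] [-0.12208022  0.06192166 -0.00263882] 0.010496410637130485
top 58 strap slope [-0.08805904  0.02630399] a [0.03210952 0.08139172] b -0.004609269028886716
floor 116 [-0.0173  0.0579 -0.0892]
top box a [0.0264 0.0788] b [-0.0424  0.0383]
scene 9 strap slope [0.19720075 0.01749446] a [0.02479427 0.03208489] b -0.0015263551840482038
floor 344 [-0.0248 -0.1033 -0.085 ]
scene box a [-0.0318  0.0788] b [-0.039   0.0442]
t 18.05 turn units [0.005 0.001 0.011] shift units [0.346 3.227 0.069] rot [3.1410e+00 1.0000e-04 1.3732e+00]
```

View pics/cad3.png

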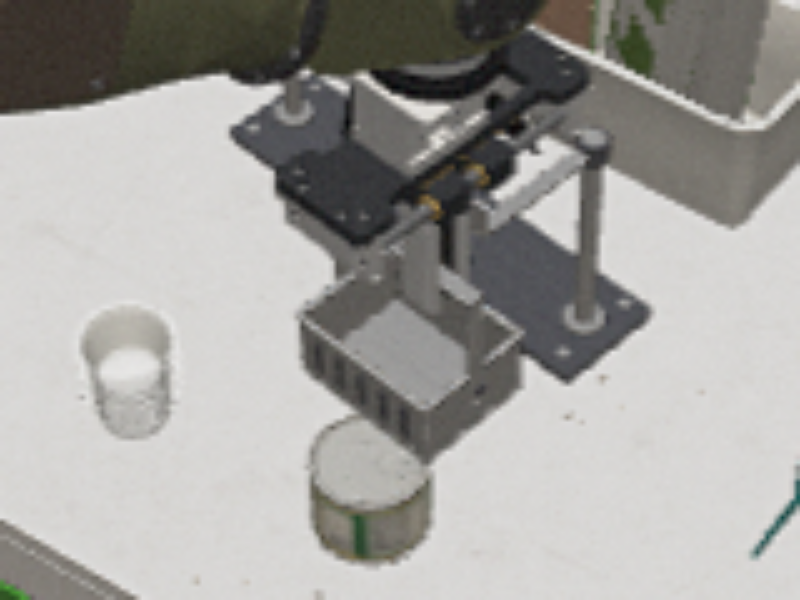

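The caddy hangs nearly level in front of the hook, whose tip is at crop (485,215). The strap is above tip height and the rim is below the arm. Advancing onto the hook.

send_rows:
  motion:
    - [[0.35, 0, 0.05], [0, 0, 0], -1]
    - [[0, 0.4, 0], [0, 0, 0], -1]
    - [[0, 0.5, 0], [0, 0, 0], -1]
    - [[0, 0.5, 0], [0, 0, 0], -1]
    - [[0, 0.5, 0], [0, 0, 0], -1]
    - [[0, 0, 0], [0, 0, 0], -1]

```text
time_s: 18.65
ee_pos: [0.5021, -0.1343, 0.1959]
eef_rot: [3.141, -0.0, 1.373]
force: [0.7, 0.4, -2.3]
grip_width: 0.0105
grip_force: 55.0
```

send_rows:
  motion:
    - [[0, 0.4, 0], [0, 0, 0], -1]
    - [[0, 0.4, 0], [0, 0, 0], -1]
    - [[0, 0.35, 0], [0, 0, 0], -1]
    - [[0, 0.15, 0], [0, 0, 0], -1]
    - [[0, 0, 0], [0, 0, 0], -1]
    - [[0, 0, 0], [0, 0, 0], -1]

```text
time_s: 19.25
ee_pos: [0.5389, -0.1424, 0.1962]
eef_rot: [-3.141, -0.0, 1.372]
force: [-0.8, 0.7, -2.6]
grip_width: 0.0104
grip_force: 55.0
```

```bash
python3 chk.py cad4
```

```text
[ 0.53889011 -0.1423683   0.19616723] [-0.83791926  0.65243775 -2.57250048] [-0.12240374  0.06615828  0.02151104] 0.010448573449289657
top 51 strap slope [-0.07923527  0.02394705] a [0.03294483 0.08121121] b -0.0033751612392538175
floor 37 [ 0.0042  0.2114 -0.0951]
top box a [0.0319 0.1193] b [-0.0331  0.0558]
scene 8 strap slope [-0.55682477  0.03876006] a [0.02190336 0.07841234] b -0.000806109402724418
floor 301 [-0.0112 -0.0948 -0.0854]
scene box a [-0.0325  0.0802] b [-0.0392  0.0446]
t 19.35 turn units [-0.    -0.     0.003] shift units [0.015 0.041 0.009] rot [-3.1416 -0.      1.3722]
```

View pics/cad4.png

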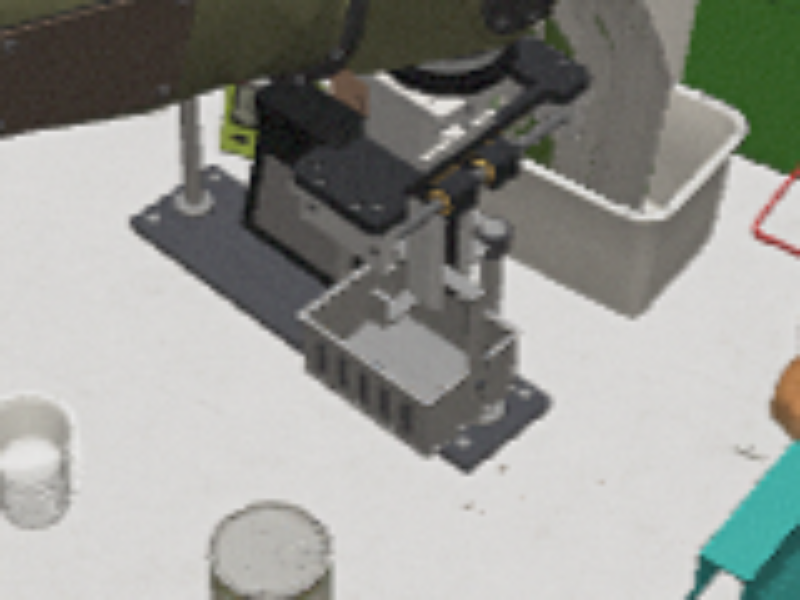

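The hook tip, at crop (400,300), now sits inside the caddy's handle opening, with the strap above the arm. Lowering.

send_rows:
  motion:
    - [[0, 0, 0.3], [0, 0, 0], -1]
    - [[0, 0, 0.3], [0, 0, 0], -1]
    - [[0, 0, 0.3], [0, 0, 0], -1]
    - [[0, 0, 0.15], [0, 0, 0], -1]
    - [[0, 0, 0], [0, 0, 0], -1]
    - [[0, 0, 0], [0, 0, 0], -1]

```text
time_s: 19.95
ee_pos: [0.5394, -0.1428, 0.1647]
eef_rot: [3.142, -0.0, 1.372]
force: [-0.2, -0.1, -2.3]
grip_width: 0.0108
grip_force: 55.0
```

send_rows:
  motion:
    - [[0, 0, 0.1], [0, 0, 0], -1]
    - [[0, 0, 0.05], [0, 0, 0], -1]
    - [[0, 0, 0], [0, 0, 0], -1]

```text
time_s: 20.25
ee_pos: [0.5393, -0.1427, 0.16]
eef_rot: [-3.141, -0.0, 1.372]
force: [0.0, 0.2, -2.8]
grip_width: 0.0106
grip_force: 55.0
```

send_rows:
  motion:
    - [[0, 0, 0.06], [0, 0, 0], -1]
    - [[0, 0, 0], [0, 0, 0], -1]

```text
time_s: 20.45
ee_pos: [0.5393, -0.1427, 0.1582]
eef_rot: [-3.141, -0.0, 1.372]
force: [-0.4, -0.7, -3.5]
grip_width: 0.0105
grip_force: 55.0
```

send_rows:
  motion:
    - [[0, 0, 0.05], [0, 0, 0], -1]
    - [[0, 0, 0], [0, 0, 0], -1]

```text
time_s: 20.65
ee_pos: [0.5393, -0.1428, 0.1567]
eef_rot: [-3.141, -0.0, 1.372]
force: [-0.0, -0.3, -3.0]
grip_width: 0.0103
grip_force: 55.0
```

send_rows:
  motion:
    - [[0, 0, 0.05], [0, 0, 0], -1]
    - [[0, 0, 0], [0, 0, 0], -1]

```text
time_s: 20.85
ee_pos: [0.5394, -0.1428, 0.1556]
eef_rot: [3.141, 0.0, 1.372]
force: [-1.0, 0.4, 1.8]
grip_width: 0.0109
grip_force: 55.0
```

send_rows:
  motion:
    - [[0, 0, 0.04], [0, 0, 0], -1]
    - [[0, 0, 0], [0, 0, 0], -1]

```text
time_s: 21.05
ee_pos: [0.5396, -0.1429, 0.1549]
eef_rot: [3.14, 0.0, 1.372]
force: [-3.0, -1.0, 7.1]
grip_width: 0.0104
grip_force: 55.0
```

send_rows:
  motion:
    - [[0, 0, -0.04], [0, 0, 0], -1]
    - [[0, 0, 0], [0, 0, 0], -0.7]
    - [[0, 0, 0], [0, 0, 0], -0.5]
    - [[0, 0, 0], [0, 0, 0], -0.3]
    - [[0, 0, 0], [0, 0, 0], -0.2]
    - [[0, 0, 0], [0, 0, 0], -0.2]
    - [[0, 0, 0], [0, 0, 0], -0.2]
  squeeze: 10

```text
time_s: 21.75
ee_pos: [0.5393, -0.1428, 0.1553]
eef_rot: [-3.142, 0.0, 1.372]
force: [0.8, -0.3, -0.8]
grip_width: 0.0374
grip_force: 0.0
```

```bash
python3 chk.py cad5
```

```text
[ 0.53934345 -0.14275016  0.15531321] [ 0.81722777 -0.27438166 -0.76648486] [-0.08093429  0.06883046  0.0276463 ] 0.037427528272090116
top 38 strap slope [-0.06985152  0.02692531] a [0.03283346 0.08142883] b -0.002846880765380262
floor 37 [ 0.0478  0.2247 -0.094 ]
top box a [0.0313 0.1188] b [-0.037   0.0481]
floor 284 [-0.0146 -0.0921 -0.0845]
scene box a [-0.029   0.0812] b [-0.0406  0.0432]
t 21.85 turn units [ 0.    -0.     0.003] shift units [ 0.018  0.027 -1.355] rot [ 3.1416 -0.      1.3722]
```

View pics/cad5.png

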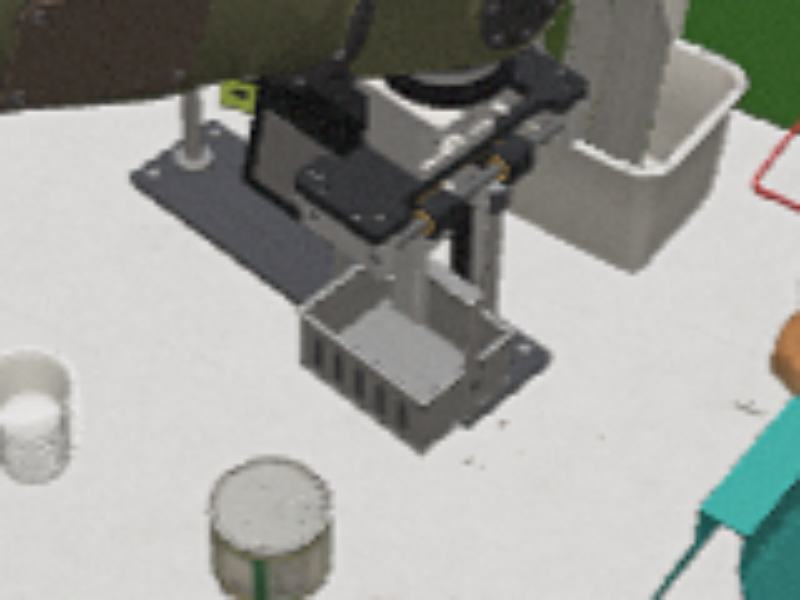

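The caddy hangs level at crop (405,360), with the fingers open and clear of the strap. Retreating upward.

send_rows:
  motion:
    - [[0, 0, -0.2], [0, 0, 0], -0.2]
    - [[0, 0, -0.4], [0, 0, 0], -0.2]
    - [[0, 0, -0.6], [0, 0, 0], -0.2]
    - [[0, 0, -1], [0, 0, 0], -0.2]
    - [[0, 0, -1], [0, 0, 0], -0.2]
    - [[0, 0, -1], [0, 0, 0], -0.2]
    - [[0, 0, -1], [0, 0, 0], -0.2]
    - [[0, 0, -1], [0, 0, 0], -0.2]
    - [[0, -1, 0], [0, 0, 0], -0.2]
    - [[0, -1, 0], [0, 0, 0], -0.2]
    - [[0, -1, 0], [0, 0, 0], -0.2]
    - [[0, -1, 0], [0, 0, 0], -0.2]

```text
time_s: 23.05
ee_pos: [0.4204, -0.1187, 0.3423]
eef_rot: [3.14, 0.0, 1.372]
force: [-0.0, -0.2, 0.5]
grip_width: 0.0378
grip_force: 0.0
```

send_rows:
  motion:
    - [[0, 0, 0], [0, 0, 0], -0.2]
    - [[0, 0, 0], [0, 0, 0], -0.2]
    - [[0, 0, 0], [0, 0, 0], -0.2]
    - [[0, 0, 0], [0, 0, 0], -0.2]
    - [[0, 0, 0], [0, 0, 0], -0.2]
    - [[0, 0, 0], [0, 0, 0], -0.2]
    - [[0, 0, 0], [0, 0, 0], -0.2]
    - [[0, 0, 0], [0, 0, 0], -0.2]

```text
time_s: 23.85
ee_pos: [0.4217, -0.1191, 0.3413]
eef_rot: [-3.141, -0.0, 1.372]
force: [-0.4, 0.1, 0.4]
grip_width: 0.0377
grip_force: 0.0
```

```bash
python3 - <<'E'
from h import *
A=np.array([.198,.980]); N=np.array([.980,-.198]); hs=np.array([.5452,-.1179])
for n in("top","scene"):
    c=camera(n); W=world(c); z=W[...,2]; L=W[...,:2]-hs; a=L@A; b=L@N
    s=(c["depth"]>0)&(abs(b)<.012)&(abs(a)<.056)&(z>.165)&(z<.195)
    if s.sum()>10: print(n,s.sum(),np.polyfit(a[s],z[s],1),np.percentile(a[s],[1,99]),np.percentile(b[s],[1,50,99]))
save("final",cv2.resize(c["pixels"][170:350,210:450],None,fx=3.3,fy=3.3)); print(get_obs()["time_s"])
E
```

```text
top 52 [0.04939362 0.17621957] [0.00057153 0.05534141] [-0.01122014 -0.00537894  0.00055167]
scene 143 [-0.00070941  0.17892638] [-0.05509028  0.0548947 ] [-0.00840551 -0.00041794  0.01028201]
23.95
```

View pics/final.png

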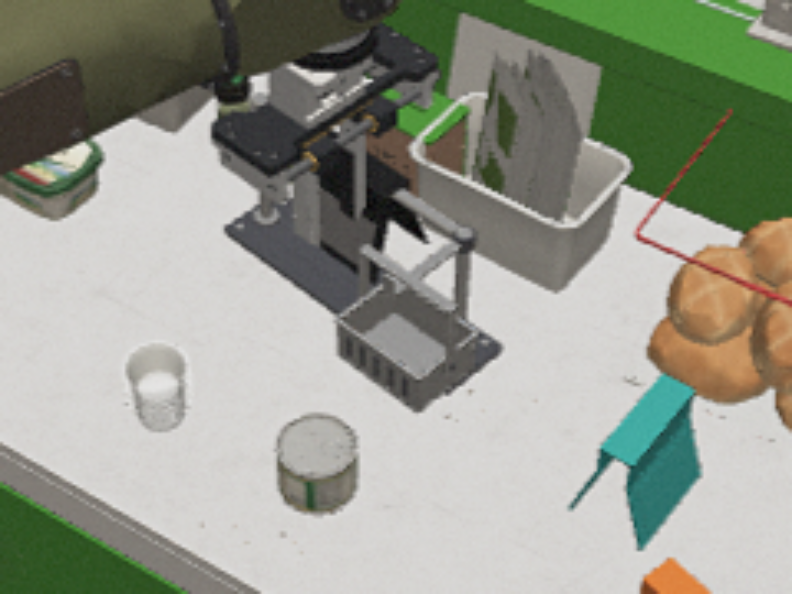

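The caddy hangs level by its strap on the hook, at crop (405,270); the measured strap slope is about 0. The sign is still astride the bar, and the arm is clear.

```bash
python3 -c "
from station import *
print(hand_in())"
```

```text
the job is handed in; nothing more can be done
None
```

The black sign sits astride the cross bar between the posts and the caddy hangs level by the middle of its strap on the hook; I handed in the job at about 24 s with the arm clear, and no verdict came back.

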